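# Let the walnuts into the lever bin without slamming its lid

## Robot

A 7-joint arm with a two-finger parallel gripper is mounted at the origin on the work surface. World frame = base frame: x ahead of the robot, y to its left, z up, the work surface at z = 0. Lengths are in m, angles in rad, forces in N, time in s.
With the tool pointing down it reaches from about 0.4 to 0.875 m from the base axis. Payload 19.3 kg.
Tool frame: the origin (TCP) lies at the very end of the fingers, on their centre line; the grasp point (between the pads) lies 19 mm behind it; z points along the fingers, y is the line along which they close (so a half turn about z gives the same grasp; the last joint's range is limited). The gripper opens to 85 mm and grips with 20 to 120 N. Pads are 22 mm wide; open, the fingers measure 114 mm over their backs; the gripper's body (76 mm by 85 mm) begins 54 mm behind the grasp point. The pads swing forward as they close: fully open they stand 13 mm farther back than shut.
Start: joints at [1.251, 0.521, -0.036, 1.599, 0.021, 1.021, -0.113], TCP at [0.154, -0.606, 0.231] pointing down, gripper open.
Joint ranges: [-2.91, 2.91], [-0.3, 2.13], [-1.5, 1.42], [0.17, 2.43], [-1.26, 4.41], [0.16, 1.93], [-2.52, 2.52]. Speed limits (rad/s): [1.89, 1.89, 2.39, 2.39, 3.01, 3.01, 3.01].

## Interface

Orientations are given as [roll, pitch, yaw] about the fixed x, y, z axes, in that order (R = Rz(yaw) Ry(pitch) Rx(roll)).
In Python, from workcell import monitor, optics, job_done gives the robot as it stands.
- The arm moves only by the shell command python3 -m handwheel 'ROWS' [FORCE]. ROWS is JSON, a list of rows, each an object of numbers: "dx", "dy", "dz": the shift along the tool's x, y, z in cm; "wx", "wy", "wz": the turn, a rotation vector about the tool's x, y, z in rad; "claw": the opening in per cent of the stroke, from 0 (shut) to 100 (fully open). A call has 1 to 8 rows; each row shifts and turns the commanded pose from where the row before left it, along the tool's axes as they then stand; what a row does not reach is not made up. A row lasts 1/8 s, in which the tool goes at most 62.5 mm and 10.7 degrees, less where a joint would pass 70% of its speed; a pose out of reach is approached as far as the arm can. A call with a gripper value outside its range is refused whole. The fingers move at their own pace and stop on an object; FORCE is the grip in N (left out, the last holds). Time passes only in rows, so rows that do not move let the fingers close. It gives the time, the measured TCP pose, the force, the opening and the grip force at its end, in the units of the state.
- monitor.observe(): the state, without advancing time (a new reading comes with each control period).
- optics.grab_frame(name): name is "scene" or "top" or "wrist"; returns a dict with "frame" (420x560x3 uint8, blue, green, red), "fovy" (degrees; the focal length in pixels is half the picture's height over the tangent of half this angle, whatever the lens; pixels are square), "cx", "cy" (the principal point, pixels), "R" (3x3) and "t" (3): a world point X has camera coordinates R X + t. Camera axes: x right, y down, z forward; pixel columns grow to the right and rows downward; lengths in m; the calibration is good to about 2 mm. A picture is of the moment at which its call begins. There is no depth.
- job_done(): hands the job in; it is judged then, once.
Trained networks look in the newest picture that a camera, given by its name, has taken for a name from the list of things; names that differ only in an ending like _2 or _b are one class to them, and where a whole thing is asked for, a point or a joint stands for the part that bears it (a point fixed in the world has none). Each returns a list of dicts, best first, with "p" (0 to 1); they miss things now and then, are a little off and sometimes report something else, mostly with a low value. They report only what shows in the picture. A call takes as long as a camera call. They do not tell look-alikes from the thing itself.
- optics.masks_of(name, camera): "region" (420x560 bool, what is visible of it) and "rect" ([left, top, width, height] in pixels, round what is visible of it).
The state is a dict: "clock": time; "qpos": joint angles; "qd": joint speeds; "joint_efforts": joint torques, N m; "position": TCP position; "tool_rot": TCP orientation; "force": force on the tool from outside, world axes, zero at the start; "moment": the same for the moment, N m; "grip_width": finger opening in m; "finger_force": force on a finger pad.
Only numpy, scipy, OpenCV 4.12 (cv2) and the standard library are available. Lean on these libraries where they do the work, as an engineer would, in place of code of your own. Each camera call takes 0.05 s, during which the arm holds its last target. There are 200 camera calls.

## Task

Press the yellow lever of the walnut bin all the way down so that its linked lid swings wide open, and keep it down for about two seconds while the two walnuts waiting on the chute roll into the bin. Then ease the lever slowly back up, following it all the way, so that the lid sinks shut without ever falling or slamming. Work the lid by the lever only, do not touch the lid or the walnuts, and leave the mortar and the jar standing where they are.

Things in the scene. Friction and masses are not known exactly. Their poses are not given: they have to be found in the camera images.
- nut_bin: Fixed white box-shaped bin, 180 long (its x) x 160 wide (its y) x 170 high, open at the top. Origin: centre of its underside, on the table; x points from its front (chute side, towards the robot) to its back, z up. A grey chute 56 wide, up to 190 high, slopes down into the middle of its front and reaches 215 in front of the origin. The yellow lever pad stands on the right of the chute (-y side), in front of the bin.
- lever (a joint): Lever that opens the lid, rad: 0 = up, at rest; 0.4 = all the way down (hard stop). A steel bar along the bin's right side, hinged about the bin's y axis at point lever_pivot, with the flat yellow pad at its front end. A spring and the lid's weight push it back up: pressing it takes about 4 to 8 N at the pad.
- lever_pad (a point): Centre of the top face of the yellow lever pad (flat square 42 x 42, 10 thick). Moves with the lever. At rest 175 in front of lever_pivot (along the bin's -x), 35 to its right (-y), about 126 above the table, its face sloping 0.2 rad down towards the bin; all the way down it is about 54 above the table (72 lower), sloping 0.2 rad the other way, and has shifted less than 5 horizontally.
- lever_pivot (a point): Hinge point of the lever, fixed on the bin: in the bin's frame x 0, y -105, z 85 mm.
- lid (a joint): Clear plastic lid with black edges, rad: 0 = shut, 1.1 = wide open. Hinged at the bin's back top edge, it swings up and back, away from the lever. Rigidly linked to the lever: lid = 2.75 x lever, so 10 mm at the pad is about 0.15 rad of lid. If the lever is let go the lid falls and slams; sinking faster than 1.5 rad/s (pad rising faster than about 95 mm/s) counts as falling.
- lid_edge (a point): Middle of the lid's front edge (the edge that rises), 178 above the table when shut. A 34 deep flap under it holds the walnuts back on the chute.
- walnut_a: Brown walnut, a ball 36 across, first in the chute, resting against the lid's flap. Origin: its centre. It rolls into the bin by itself as soon as the lid is up.
- walnut_b: Second walnut, the same, just behind the first in the chute. Origin: its centre.
- mortar: Small dark wooden mortar with a pestle in it, 92 across, 130 high with pestle, stands loose some 15 cm to the right of the lever pad. Origin: centre of its underside. Bystander.
- jar: Glass jar with cap, 76 across, 110 high, stands loose on the left, in front of the bin. Origin: centre of its underside. Bystander. (A colander, a bowl, a plate and a tray with a spatula stand farther out at the sides, all under 100 high and more than 200 from the lever pad.)
Not all that is in view belongs to the job. Leave any blue or purple look-alike of the walnut_a alone. What is shaped like the walnut_b but pink or turquoise is not meant.

How it is judged:
By the outcome, as a careful person would: the job done as asked, in the order asked, and still so for the second after the job is handed in, with the robot touching nothing.
It also fails if it takes over 42 s, if anything falls off the work surface, if the arm or the gripper's body presses on something with over 40 N, if the wrist force passes 120 N, or if a joint passes its speed limit or range.

## Working session

There is one attempt and no reset: what is moved stays moved. The work goes in short steps, Python scripts to look and compute and a shell command to move; the robot and the scene stay as the last step left them, time stands still between calls to the robot, and variables do not carry over. Pictures are saved under pics/ and viewed, at most 10 in all, crops included, and the job is handed in when it is done.

```bash
mkdir -p pics
cat > h.py <<'E'
import numpy as np, cv2
from workcell import monitor, optics, job_done
def cam(n):
    f=optics.grab_frame(n); f['R']=np.array(f['R']); f['t']=np.array(f['t'])
    f['f']=210/np.tan(np.radians(f['fovy'])/2); return f
def proj(f,X):
    c=f['R']@np.array(X)+f['t']; return np.array([f['cx']+f['f']*c[0]/c[2], f['cy']+f['f']*c[1]/c[2]])
def ray(f,u,v,z):
    d=f['R'].T@np.array([(u-f['cx'])/f['f'],(v-f['cy'])/f['f'],1]); o=-f['R'].T@f['t']
    return o+d*(z-o[2])/d[2]
E
python3 - <<'E'
from h import *
s=monitor.observe(); print(s)
for n in ('top','scene'):
    f=cam(n); cv2.imwrite(f'pics/{n}0.png',f['frame']); print(n,-f['R'].T@f['t'],f['R'].round(3).tolist(),f['f'])
    for k in ('lever_pad','nut_bin','mortar','jar','walnut_a','lid'):
        for m in optics.masks_of(k,n)[:3]: 
            r=m['region']; v,u=np.nonzero(r); print(n,k,round(m['p'],2),m['rect'],u.mean().round(1),v.mean().round(1))
E
```

```text
{'clock': 0.0, 'qpos': array([ 1.25081849,  0.52200119, -0.03631012,  1.60001115,  0.02120795,
        1.02111279, -0.1127811 ]), 'qd': array([-1.82885828e-03,  1.29104094e-03, -4.86592436e-04,  2.26105131e-04,
       -5.55960080e-05, -2.92111633e-03, -4.92707551e-04]), 'joint_efforts': array([ 5.37057786e-04, -9.27124786e+01,  1.98075145e+00, -3.69936919e+01,
        1.79134542e-02,  8.20309360e-03, -1.07976948e-04]), 'position': array([ 0.15435901, -0.60528282,  0.2307328 ]), 'tool_rot': array([-3.14044955e+00,  9.81738873e-05,  2.49776049e-01]), 'force': array([-0.56879316,  0.28119577,  0.65664917]), 'moment': array([-0.0072422 ,  0.03088593,  0.01341242]), 'finger_force': 0.0, 'grip_width': 0.0856407784242319}
top [0.40836485 0.04000105 1.18676221] [[0.003, -1.0, 0.001], [-0.981, -0.003, -0.196], [0.196, -0.0, -0.981]] 511.8295800113022
top lever_pad 0.71 [269.8, 154.0, 26.2, 113.4] 280.5 227.3
top nut_bin 0.67 [176.1, 118.7, 121.5, 154.6] 228.2 185.7
top mortar 0.73 [334.7, 234.6, 43.8, 44.3] 358.0 255.8
top jar 0.69 [113.0, 283.4, 41.9, 38.9] 132.2 302.1
top jar 0.63 [179.5, 120.5, 117.7, 157.2] 228.0 186.1
top jar 0.34 [178.6, 117.6, 104.0, 95.2] 222.4 166.0
top walnut_a 0.72 [212.7, 209.8, 17.2, 17.0] 219.6 218.2
top walnut_a 0.72 [194.4, 290.1, 12.6, 13.2] 199.1 297.0
top walnut_a 0.68 [180.8, 237.0, 13.6, 16.9] 188.3 244.7
top lid 0.6 [178.3, 119.7, 99.1, 95.5] 222.1 166.2
scene [1.08427524 0.4216707  1.03389983] [[-0.65, 0.76, 0.004], [0.633, 0.543, -0.552], [-0.421, -0.356, -0.834]] 455.334003172855
scene lever_pad 0.76 [296.8, 177.0, 23.1, 38.8] 306.8 191.0
scene nut_bin 0.55 [245.2, 157.4, 33.9, 35.4] 260.8 174.1
scene mortar 0.9 [247.2, 157.0, 30.3, 35.9] 261.0 173.7
scene walnut_a 0.77 [342.4, 211.1, 11.9, 14.0] 345.9 218.2
scene walnut_a 0.75 [367.9, 286.2, 19.0, 11.0] 375.0 293.3
scene walnut_a 0.63 [376.4, 223.6, 16.5, 15.3] 384.4 230.5
scene lid 0.97 [243.2, 209.7, 121.0, 102.7] 305.2 257.5
```

View pics/top0.png

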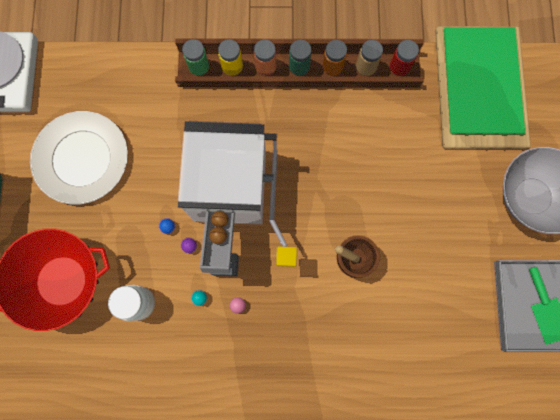

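View pics/scene0.png

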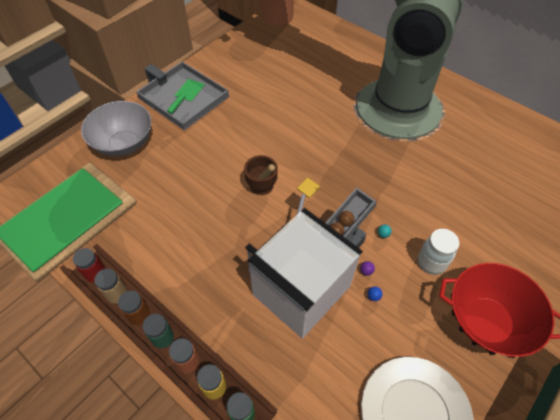

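Run:
```python
from h import *
f=cam('top'); im=f['frame']; hsv=cv2.cvtColor(im,cv2.COLOR_BGR2HSV)
m=cv2.inRange(hsv,(20,110,110),(35,255,255))
n,l,st,c=cv2.connectedComponentsWithStats(m)
for i in range(1,n):
    if st[i,4]>60:
        print(st[i],c[i],ray(f,*c[i],.126).round(4))
        print(cv2.minAreaRect(np.argwhere(l==i)[:,::-1].astype(np.float32)))
for k in('mortar','jar'):
    r=optics.masks_of(k,'top')[0]['region']; v,u=np.nonzero(r); print(k,ray(f,u.mean(),v.mean(),.06).round(3))
```

```text
[218  53  24  20 243] [230.49382716  63.88888889] [0.9492 0.1563 0.126 ]
((229.80206298828125, 62.645355224609375), (18.344694137573242, 22.885461807250977), 87.39744567871094)
[276 246  21  21 415] [286.         256.24096386] [0.5183 0.0314 0.126 ]
((286.0, 256.0), (20.0, 20.0), 90.0)
mortar [ 0.527 -0.127  0.06 ]
jar [0.59  0.044 0.06 ]
```

The top view shows the bin facing the robot almost squarely. The yellow pad is at pixel (286,256), about (0.518, 0.031) in world coordinates. The mortar is at (358,256), the walnuts are on the chute at (219,225), and the jar is at (132,302). The scene view shows the same layout, with nothing tall on the approach.

```bash
python3 -m handwheel '[{"dx":4.2,"dy":-4.3,"claw":0},{"dx":4.2,"dy":-4.3,"claw":0},{"dx":4.2,"dy":-4.3,"claw":0},{"dx":4.2,"dy":-4.3,"claw":0},{"dx":4.2,"dy":-4.3,"claw":0},{"dx":4.2,"dy":-4.3,"claw":0},{"dx":4.2,"dy":-4.3,"claw":0},{"dx":4.2,"dy":-4.3,"claw":0}]'
```

```text
schema error: expected keys dx, dy, dz, wx, wy, wz, claw
```

```bash
python3 -m handwheel '[{"dx":4.2,"dy":-4.3,"dz":0,"wx":0,"wy":0,"wz":0,"claw":0},{"dx":4.2,"dy":-4.3,"dz":0,"wx":0,"wy":0,"wz":0,"claw":0},{"dx":4.2,"dy":-4.3,"dz":0,"wx":0,"wy":0,"wz":0,"claw":0},{"dx":4.2,"dy":-4.3,"dz":0,"wx":0,"wy":0,"wz":0,"claw":0},{"dx":4.2,"dy":-4.3,"dz":0,"wx":0,"wy":0,"wz":0,"claw":0},{"dx":4.2,"dy":-4.3,"dz":0,"wx":0,"wy":0,"wz":0,"claw":0},{"dx":4.2,"dy":-4.3,"dz":0,"wx":0,"wy":0,"wz":0,"claw":0},{"dx":4.2,"dy":-4.3,"dz":0,"wx":0,"wy":0,"wz":0,"claw":0}]'
```

```text
clock: 1.85
position: [0.3958, -0.1875, 0.2316]
tool_rot: [3.141, -0.001, 0.25]
force: [1.0, -0.7, 0.7]
grip_width: -0.0
finger_force: 0.0
```

```bash
python3 -m handwheel '[{"dx":3.6,"dy":-3.8,"dz":0,"wx":0,"wy":0,"wz":0,"claw":0},{"dx":3.6,"dy":-3.8,"dz":0,"wx":0,"wy":0,"wz":0,"claw":0},{"dx":3.6,"dy":-3.8,"dz":0,"wx":0,"wy":0,"wz":0,"claw":0},{"dx":3,"dy":-3,"dz":1.5,"wx":0,"wy":0,"wz":0,"claw":0},{"dx":0,"dy":0,"dz":2,"wx":0,"wy":0,"wz":0,"claw":0},{"dx":0,"dy":0,"dz":0,"wx":0,"wy":0,"wz":0,"claw":0}]'
python3 - <<'E'
from h import *
s=monitor.observe(); p=s['position']; print(p)
f=cam('wrist'); cv2.imwrite('pics/w1.png',f['frame']); print(proj(f,p))
hsv=cv2.cvtColor(f['frame'],cv2.COLOR_BGR2HSV)
m=cv2.inRange(hsv,(20,110,110),(35,255,255))
n,l,st,c=cv2.connectedComponentsWithStats(m)
for i in range(1,n):
    if st[i,4]>150: print(st[i],c[i],ray(f,*c[i],.126).round(4))
E
```

```text
clock: 2.6
position: [0.4925, -0.0154, 0.1954]
tool_rot: [-3.141, 0.002, 0.25]
force: [-0.7, 0.1, -0.2]
grip_width: 0.0001
finger_force: 0.0
[ 0.49249147 -0.01544597  0.19539641]
[281.02016391 260.80199785]
[283  80  68  23 281] [318.09964413  91.68327402] [ 0.5827 -0.0175  0.126 ]
[ 190  133   71   72 3534] [224.99434069 168.82314658] [0.5177 0.0314 0.126 ]
[369 180  21  20 233] [378.84978541 189.69957082] [ 0.5303 -0.0783  0.126 ]
```

View pics/w1.png

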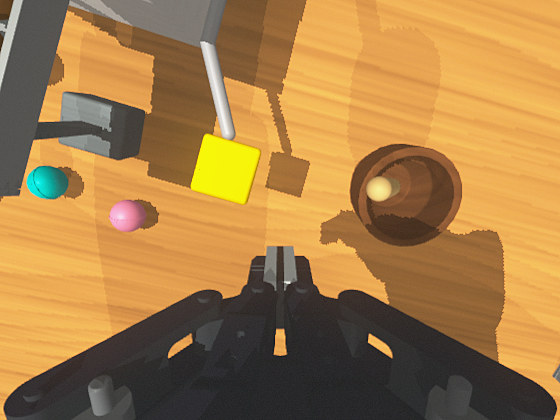

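The wrist view shows the closed fingers at (281,260), the pad at (225,169) and the mortar well to the right at (405,195). The pad position is confirmed as (0.518, 0.031).

```bash
python3 -m handwheel '[{"dx":1.8,"dy":-2,"dz":0,"wx":0,"wy":0,"wz":0,"claw":0},{"dx":1.8,"dy":-1.9,"dz":0,"wx":0,"wy":0,"wz":0,"claw":0},{"dx":0,"dy":0,"dz":2.5,"wx":0,"wy":0,"wz":0,"claw":0},{"dx":0,"dy":0,"dz":2.5,"wx":0,"wy":0,"wz":0,"claw":0},{"dx":0,"dy":0,"dz":0.8,"wx":0,"wy":0,"wz":0,"claw":0},{"dx":0,"dy":0,"dz":0,"wx":0,"wy":0,"wz":0,"claw":0},{"dx":0,"dy":0,"dz":0,"wx":0,"wy":0,"wz":0,"claw":0}]'
```

```text
clock: 3.52
position: [0.5189, 0.031, 0.1394]
tool_rot: [3.141, -0.001, 0.249]
force: [1.1, -0.3, 0.7]
grip_width: -0.0002
finger_force: 0.0
```

```bash
python3 -m handwheel '[{"dx":0,"dy":0,"dz":0.8,"wx":0,"wy":0,"wz":0,"claw":0},{"dx":0,"dy":0,"dz":0.8,"wx":0,"wy":0,"wz":0,"claw":0},{"dx":0,"dy":0,"dz":1,"wx":0,"wy":0,"wz":0,"claw":0},{"dx":0,"dy":0,"dz":1,"wx":0,"wy":0,"wz":0,"claw":0},{"dx":0,"dy":0,"dz":1,"wx":0,"wy":0,"wz":0,"claw":0},{"dx":0,"dy":0,"dz":1,"wx":0,"wy":0,"wz":0,"claw":0},{"dx":0,"dy":0,"dz":1,"wx":0,"wy":0,"wz":0,"claw":0},{"dx":0,"dy":0,"dz":0.8,"wx":0,"wy":0,"wz":0,"claw":0}]'
```

```text
clock: 4.53
position: [0.519, 0.0312, 0.0638]
tool_rot: [3.142, -0.001, 0.25]
force: [2.1, -1.2, 3.8]
grip_width: -0.0003
finger_force: 2.2
```

```bash
python3 -m handwheel '[{"dx":0,"dy":0,"dz":0.5,"wx":0,"wy":0,"wz":0,"claw":0},{"dx":0,"dy":0,"dz":0.2,"wx":0,"wy":0,"wz":0,"claw":0},{"dx":0,"dy":0,"dz":0,"wx":0,"wy":0,"wz":0,"claw":0}]'
```

```text
clock: 4.9
position: [0.5185, 0.0311, 0.0574]
tool_rot: [-3.142, -0.0, 0.25]
force: [1.0, -1.1, 3.4]
grip_width: -0.0001
finger_force: 1.9
```

```bash
python3 -m handwheel '[{"dx":0,"dy":0,"dz":0.2,"wx":0,"wy":0,"wz":0,"claw":0},{"dx":0,"dy":0,"dz":0.1,"wx":0,"wy":0,"wz":0,"claw":0},{"dx":0,"dy":0,"dz":0,"wx":0,"wy":0,"wz":0,"claw":0}]'
```

```text
clock: 5.28
position: [0.5189, 0.0311, 0.0548]
tool_rot: [3.141, -0.001, 0.25]
force: [0.7, -0.5, 12.5]
grip_width: 0.0001
finger_force: 6.3
```

Force has risen to 12.5 N, so the lever is on its stop. I'll add a touch more and hold.

```bash
python3 -m handwheel '[{"dx":0,"dy":0,"dz":0.1,"wx":0,"wy":0,"wz":0,"claw":0},{"dx":0,"dy":0,"dz":0,"wx":0,"wy":0,"wz":0,"claw":0},{"dx":0,"dy":0,"dz":0,"wx":0,"wy":0,"wz":0,"claw":0},{"dx":0,"dy":0,"dz":0,"wx":0,"wy":0,"wz":0,"claw":0},{"dx":0,"dy":0,"dz":0,"wx":0,"wy":0,"wz":0,"claw":0},{"dx":0,"dy":0,"dz":0,"wx":0,"wy":0,"wz":0,"claw":0},{"dx":0,"dy":0,"dz":0,"wx":0,"wy":0,"wz":0,"claw":0},{"dx":0,"dy":0,"dz":0,"wx":0,"wy":0,"wz":0,"claw":0}]'
python3 - <<'E'
from h import *
a=[cv2.resize(cam(n)['frame'][y:y+200,x:x+200],(400,400)) for n,x,y in(('top',130,110),('scene',220,130))]
cv2.imwrite('pics/open.png',cv2.hconcat(a))
E
```

```text
clock: 6.28
position: [0.519, 0.0311, 0.0543]
tool_rot: [3.141, -0.002, 0.25]
force: [-2.7, -0.8, 23.8]
grip_width: -0.0001
finger_force: 11.8
```

View pics/open.png

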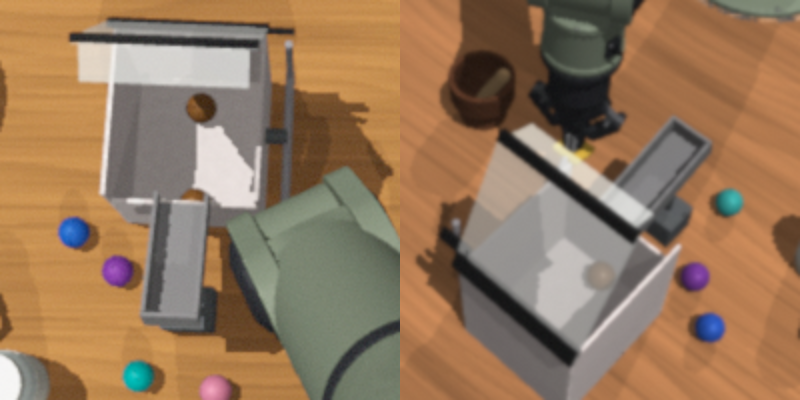

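The lid is wide open. One walnut is at (200,107) in the bin and the other is near the front wall at (190,195). I'll finish the hold and check again.

```bash
python3 -m handwheel '[{"dx":0,"dy":0,"dz":0,"wx":0,"wy":0,"wz":0,"claw":0},{"dx":0,"dy":0,"dz":0,"wx":0,"wy":0,"wz":0,"claw":0},{"dx":0,"dy":0,"dz":0,"wx":0,"wy":0,"wz":0,"claw":0},{"dx":0,"dy":0,"dz":0,"wx":0,"wy":0,"wz":0,"claw":0},{"dx":0,"dy":0,"dz":0,"wx":0,"wy":0,"wz":0,"claw":0},{"dx":0,"dy":0,"dz":0,"wx":0,"wy":0,"wz":0,"claw":0}]'
python3 - <<'E'
from h import *
a=[cv2.resize(cam(n)['frame'][y:y+200,x:x+200],(400,400)) for n,x,y in(('top',130,110),('scene',220,130))]
cv2.imwrite('pics/open2.png',cv2.hconcat(a))
E
```

```text
clock: 7.12
position: [0.519, 0.0311, 0.0543]
tool_rot: [3.141, -0.002, 0.25]
force: [-2.7, -0.2, 24.2]
grip_width: -0.0
finger_force: 11.8
```

View pics/open2.png

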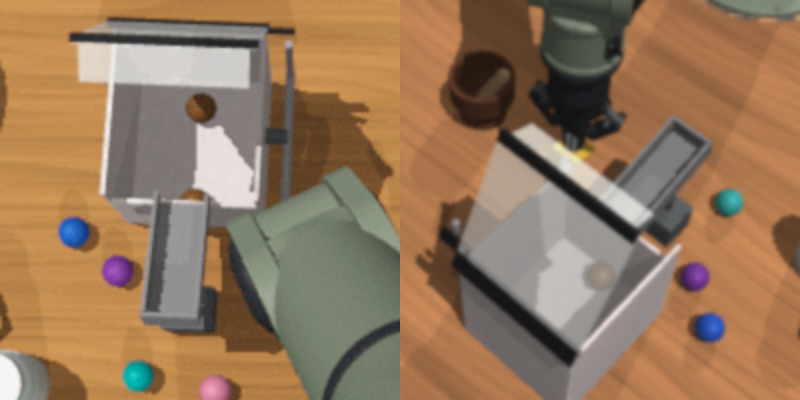

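Both walnuts rest in the bin and the chute is empty. I'll ease up at about 24 mm/s.

```bash
python3 -m handwheel '[{"dx":0,"dy":0,"dz":-0.2,"wx":0,"wy":0,"wz":0,"claw":0},{"dx":0,"dy":0,"dz":-0.3,"wx":0,"wy":0,"wz":0,"claw":0},{"dx":0,"dy":0,"dz":-0.3,"wx":0,"wy":0,"wz":0,"claw":0},{"dx":0,"dy":0,"dz":-0.3,"wx":0,"wy":0,"wz":0,"claw":0},{"dx":0,"dy":0,"dz":-0.3,"wx":0,"wy":0,"wz":0,"claw":0},{"dx":0,"dy":0,"dz":-0.3,"wx":0,"wy":0,"wz":0,"claw":0},{"dx":0,"dy":0,"dz":-0.3,"wx":0,"wy":0,"wz":0,"claw":0},{"dx":0,"dy":0,"dz":-0.3,"wx":0,"wy":0,"wz":0,"claw":0}]'
```

```text
clock: 8.22
position: [0.5183, 0.0311, 0.0765]
tool_rot: [3.142, 0.0, 0.25]
force: [-3.7, 0.5, 4.2]
grip_width: -0.0005
finger_force: 2.3
```

```bash
python3 -m handwheel '[{"dx":0,"dy":0,"dz":-0.3,"wx":0,"wy":0,"wz":0,"claw":0},{"dx":0,"dy":0,"dz":-0.3,"wx":0,"wy":0,"wz":0,"claw":0},{"dx":0,"dy":0,"dz":-0.3,"wx":0,"wy":0,"wz":0,"claw":0},{"dx":0,"dy":0,"dz":-0.3,"wx":0,"wy":0,"wz":0,"claw":0},{"dx":0,"dy":0,"dz":-0.3,"wx":0,"wy":0,"wz":0,"claw":0},{"dx":0,"dy":0,"dz":-0.3,"wx":0,"wy":0,"wz":0,"claw":0},{"dx":0,"dy":0,"dz":-0.3,"wx":0,"wy":0,"wz":0,"claw":0},{"dx":0,"dy":0,"dz":-0.3,"wx":0,"wy":0,"wz":0,"claw":0}]'
```

```text
clock: 9.22
position: [0.519, 0.0311, 0.1007]
tool_rot: [3.141, -0.001, 0.25]
force: [2.5, -1.1, 4.4]
grip_width: 0.0001
finger_force: 2.3
```

Contact is kept at about 4 N. The last stretch will be slower.

```bash
python3 -m handwheel '[{"dx":0,"dy":0,"dz":-0.3,"wx":0,"wy":0,"wz":0,"claw":0},{"dx":0,"dy":0,"dz":-0.3,"wx":0,"wy":0,"wz":0,"claw":0},{"dx":0,"dy":0,"dz":-0.3,"wx":0,"wy":0,"wz":0,"claw":0},{"dx":0,"dy":0,"dz":-0.3,"wx":0,"wy":0,"wz":0,"claw":0},{"dx":0,"dy":0,"dz":-0.2,"wx":0,"wy":0,"wz":0,"claw":0},{"dx":0,"dy":0,"dz":-0.2,"wx":0,"wy":0,"wz":0,"claw":0},{"dx":0,"dy":0,"dz":-0.2,"wx":0,"wy":0,"wz":0,"claw":0},{"dx":0,"dy":0,"dz":-0.2,"wx":0,"wy":0,"wz":0,"claw":0}]'
```

```text
clock: 10.22
position: [0.5184, 0.0311, 0.1204]
tool_rot: [-3.142, 0.0, 0.25]
force: [3.3, -1.2, 4.4]
grip_width: 0.0001
finger_force: 2.2
```

```bash
python3 -m handwheel '[{"dx":0,"dy":0,"dz":-0.2,"wx":0,"wy":0,"wz":0,"claw":0},{"dx":0,"dy":0,"dz":-0.2,"wx":0,"wy":0,"wz":0,"claw":0},{"dx":0,"dy":0,"dz":-0.2,"wx":0,"wy":0,"wz":0,"claw":0},{"dx":0,"dy":0,"dz":-0.2,"wx":0,"wy":0,"wz":0,"claw":0},{"dx":0,"dy":0,"dz":-0.2,"wx":0,"wy":0,"wz":0,"claw":0},{"dx":0,"dy":0,"dz":-0.2,"wx":0,"wy":0,"wz":0,"claw":0},{"dx":0,"dy":0,"dz":-0.2,"wx":0,"wy":0,"wz":0,"claw":0},{"dx":0,"dy":0,"dz":-0.2,"wx":0,"wy":0,"wz":0,"claw":0}]'
```

```text
clock: 11.22
position: [0.5183, 0.0311, 0.1364]
tool_rot: [-3.142, 0.0, 0.25]
force: [0.2, -0.5, 0.7]
grip_width: -0.0
finger_force: 0.0
```

Contact is lost above the rest height. I'll withdraw upward and check the result.

```bash
python3 -m handwheel '[{"dx":0,"dy":0,"dz":-2,"wx":0,"wy":0,"wz":0,"claw":0},{"dx":0,"dy":0,"dz":-3,"wx":0,"wy":0,"wz":0,"claw":0},{"dx":-3,"dy":0,"dz":-3,"wx":0,"wy":0,"wz":0,"claw":0},{"dx":-3,"dy":0,"dz":-2,"wx":0,"wy":0,"wz":0,"claw":0},{"dx":0,"dy":0,"dz":0,"wx":0,"wy":0,"wz":0,"claw":0},{"dx":0,"dy":0,"dz":0,"wx":0,"wy":0,"wz":0,"claw":0}]'
python3 - <<'E'
from h import *
a=[cv2.resize(cam(n)['frame'][y:y+240,x:x+240],(400,400)) for n,x,y in(('top',110,110),('scene',220,130))]
cv2.imwrite('pics/end.png',cv2.hconcat(a))
E
```

```text
clock: 11.98
position: [0.4607, 0.0163, 0.2362]
tool_rot: [3.142, -0.0, 0.25]
force: [0.2, 0.0, -0.3]
grip_width: -0.0002
finger_force: 0.0
```

View pics/end.png

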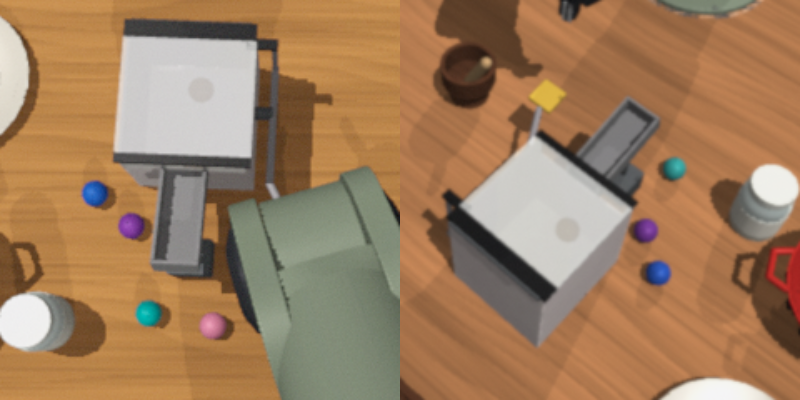

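The lid is shut and the lever is up, with the pad at (547,96) in the scene half. The chute is empty, and the mortar and jar are still standing where they were.

```bash
python3 -c "
from workcell import job_done; print(job_done())"
```

```text
the job is handed in; nothing more can be done
None
```

I pressed the lever to its stop and held it about two seconds while both walnuts rolled into the bin, then eased it up until the lid was shut; the mortar and jar were left standing, and the job was handed in at about 12 s.

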